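# Monthly trip test of the under-sink power block

### The job

Do the monthly safety test on the power block with your fingertips: press the rocker of the socket that holds the plug-in dehumidifier over to off, press the round test button until the rectangular reset key pops up and let it go, press the reset key back down until it stays latched, and then press the same rocker back on. This is pressing only: leave the other two rockers on, pull neither the dehumidifier nor a cover out of its socket, and do not lift or shift anything else lying about.

Things in the scene. Friction and masses are not known exactly. Their poses are not given: they have to be found in the camera images.
- block: White power block screwed down, 150 (x) by 380 (y) by 50 mm high, flat top; origin under its centre, x from the rocker row (robot's side) to the socket row, y along its length to the trip unit, z up; yaw within 0.4 rad of the world's. Row x = -38 mm: test button (y = 93), reset key (y = 150), three rockers. Row x = 40 mm: three round sockets. It cannot move.
- dehumidifier: Small plug-in dehumidifier, a white vented box 56 x 56 mm that stands 49 mm above the block's top, loosely plugged into one of the three sockets by a round stub, the only appliance on the block; origin at the centre of the stub's underside, 17 mm below the block's top.
- cover_1: White round blanking cover in another socket: 44 mm disc with an upright tab, standing 16 mm above the block's top, loose; origin 17 mm below the block's top, on its axis.
- cover_2: Blanking cover like cover_1, in the remaining socket.
- socket_a (a point): Centre of the mouth of socket a, level with the block's top (block frame x = 40, y = 15 mm); same axes as the block. Rocker a stands 78 mm in front of it (block -x) and switches it.
- rocker_a_mid (a point): Middle of rocker a's upper face over its pivot, 9 mm above the block's top; fixed, axes of the block. The rocker is a dark paddle 41 mm long (block x) and 24 mm wide (y) that tips about the block's y axis; the end that is up stands about 4 mm above this point, the other end about 2 mm below it.
- rocker_a (a joint): Rocker a, rad: 0.32 = on (robot-side end down, socket-side end up), 0 = off (socket-side end down). Over-centre spring: pressing the raised end with about 4 to 6 N, some 10 to 18 mm from the middle, tips it past 0.16 and it snaps over and stays. Starts on.
- socket_b (a point): Centre of the mouth of socket b, level with the block's top (block frame x = 40, y = -65 mm); same axes as the block. Rocker b stands 78 mm in front of it (block -x) and switches it.
- rocker_b_mid (a point): Middle of rocker b's upper face over its pivot, 9 mm above the block's top; fixed, axes of the block. The rocker is a dark paddle 41 mm long (block x) and 24 mm wide (y) that tips about the block's y axis; the end that is up stands about 4 mm above this point, the other end about 2 mm below it.
- rocker_b (a joint): Rocker b, rad: 0.32 = on (robot-side end down, socket-side end up), 0 = off (socket-side end down). Over-centre spring: pressing the raised end with about 4 to 6 N, some 10 to 18 mm from the middle, tips it past 0.16 and it snaps over and stays. Starts on.
- socket_c (a point): Centre of the mouth of socket c, level with the block's top (block frame x = 40, y = -145 mm); same axes as the block. Rocker c stands 78 mm in front of it (block -x) and switches it.
- rocker_c_mid (a point): Middle of rocker c's upper face over its pivot, 9 mm above the block's top; fixed, axes of the block. The rocker is a dark paddle 41 mm long (block x) and 24 mm wide (y) that tips about the block's y axis; the end that is up stands about 4 mm above this point, the other end about 2 mm below it.
- rocker_c (a joint): Rocker c, rad: 0.32 = on (robot-side end down, socket-side end up), 0 = off (socket-side end down). Over-centre spring: pressing the raised end with about 4 to 6 N, some 10 to 18 mm from the middle, tips it past 0.16 and it snaps over and stays. Starts on.
- test_top (a point): Centre of the top of the test button: dark, round, 18 mm across, 8 mm above the block's top when free; moves with the button.
- test (a joint): Test button, m pressed down: 0 = free, 0.006 = bottom; springs back; about 5 to 7 N at most. From 3 to 5 mm down it kicks the reset key up; the key is fully up with the button near the bottom.
- reset_top (a point): Centre of the top of the reset key: dark, rectangular, 22 (block x) by 28 mm (y), 57 mm from the test button; its top is 4 mm above the block's top when latched and 10 mm when popped up; moves with the key.
- reset (a joint): Reset key, m: 0 = down and latched (start), 0.006 = popped up (tripped). Over-centre spring: pressed down past half way with 2 to 3 N it snaps down and stays.
- slip_nut: White plastic ring nut, 54 mm across, 20 mm high, lying loose on the block's top on the socket side of the trip unit; origin at the centre of its underside.
- torch: Metal torch 140 mm long, up to 38 mm thick, lying along the block beyond the socket row; origin under its middle.
- spanner: Flat steel spanner 170 mm long, lying in front of the block on the robot's side; origin at its underside, about mid-length.
- elbow: White pipe elbow about 80 mm high, standing on the surface off the end of the block away from the trip unit; origin at the centre of its foot.
- paper_roll: Upright kitchen roll, 112 mm across, 225 mm high, far left; origin at the centre of its underside.
- pod_tub: Blue tub with a white lid, 118 mm across, 109 mm high, left; origin at the centre of its underside.
- spray_bottle: Spray bottle, 80 mm across, 205 mm high, far right; origin at the centre of its underside.
Things that resemble listed ones, but are neither listed nor needed, are in the scene too. Leave any purple look-alike of the paper_roll alone. What is shaped like the dehumidifier but yellow is not meant.

How it is judged:
By the outcome, as a careful person would: the job done as asked, in the order asked, and still so for the second after the job is handed in, with the robot touching nothing.
It also fails if it takes over 51 s, if anything falls off the work surface, if the arm or the gripper's body presses on something with over 40 N, if the wrist force passes 120 N, or if a joint passes its speed limit or range.

### The arm

A 6-joint arm with a two-finger parallel gripper is mounted at the origin on the work surface. World frame = base frame: x ahead of the robot, y to its left, z up, the work surface at z = 0. Lengths are in m, angles in rad, forces in N, time in s.
With the tool pointing down it reaches from about 0.3 to 0.875 m from the base axis. Payload 6.4 kg.
Tool frame: the origin (TCP) lies midway between the tips of the shut fingers; the grasp point (between the pads) lies 19 mm behind it; z points along the fingers, y is the line along which they close (so a half turn about z gives the same grasp; the last joint's range is limited). The gripper opens to 85 mm and grips with 20 to 120 N. Pads are 22 mm wide; open, the fingers measure 114 mm over their backs; the gripper's body (76 mm by 85 mm) begins 54 mm behind the grasp point. The pads swing forward as they close: fully open they stand 13 mm farther back than shut.
Start: joints at [1.112, 0.181, 1.607, -0, 1.354, -0.206], TCP at [0.144, 0.557, 0.231] pointing down, gripper open.
Joint ranges: [-2.99, 2.99], [-0.89, 2.07], [0.3, 2.58], [-1.14, 4.28], [0, 2.63], [-3.12, 3.12]. Speed limits (rad/s): [2.57, 2.57, 3.01, 3.14, 3.14, 3.14].

### API

Orientations are given as a unit quaternion [w, x, y, z].
In Python, from bench import get_obs, camera, hand_in gives the robot as it stands.
- The arm moves only by the tool carry_out, never from a script. Its argument "plan" is a list that holds one entry, the list of rows, each a list of 7 numbers: the shift along the world's x, y, z in m, then the turn, a rotation vector about the world's x, y, z in rad, then the opening, from 0 (shut) to 1 (fully open). In form: [[[x, y, z, rx, ry, rz, hand], ...]]. A call has exactly 5 rows; each row is the pose to reach, as a shift and turn from the pose commanded when the call began; what a row does not reach only later rows make up. A row lasts 1/12 s, in which the tool goes at most 41.7 mm and 7.16 degrees, less where a joint would pass 70% of its speed; a pose out of reach is approached as far as the arm can. A call with a gripper value outside its range is refused whole. The fingers move at their own pace and stop on an object; the grip force is fixed at half the most. Time passes only in rows, so rows that repeat a pose let the fingers close, or fill a call up. It gives the time, the measured TCP pose, the force, the opening and the grip force at its end, in the units of the state.
- get_obs(): the state, without advancing time (a new reading comes with each control period).
- camera(name): name is "scene" or "side" or "wrist"; returns a dict with "pixels" (420x560x3 uint8, red, green, blue), "z_map" (420x560 float32, m along the optical axis (not along the pixel's ray), 0 where there is no reading), "camera_matrix" (3x3 intrinsics, pixels), "k1" (the pictures are not rectified: a ray, as slopes to the right and down, at radius r is drawn at 1 + k1 r^2 times it, then the intrinsics apply), "cam_to_world" (4x4, takes a point from camera to world coordinates). Camera axes: x right, y up, looking along -z (the intrinsics and any distortion apply to the point x, -y, -z); pixel columns grow to the right and rows downward; lengths in m; the calibration is good to about 2 mm. A picture is of the moment at which its call begins.
- hand_in(): hands the job in; it is judged then, once.
The state is a dict: "time_s": time; "q": joint angles; "dq": joint speeds; "joint_efforts": joint torques, N m; "eef_pos": TCP position; "eef_rot": TCP orientation; "wrist_force": force on the tool from outside, world axes, zero at the start; "torque": the same for the moment, N m; "opening": opening from 0.0 (shut) to 1.0 (fully open); "grasp_force": force on a finger pad.
Only numpy, scipy, OpenCV 4.12 (cv2) and the standard library are available. Lean on these libraries where they do the work, as an engineer would, in place of code of your own. Each camera call takes 0.05 s, during which the arm holds its last target. There are 200 camera calls.

## Working session

There is one attempt and no reset: what is moved stays moved. The work goes in short steps, Python scripts to look and compute and a tool call to move; the robot and the scene stay as the last step left them, time stands still between calls to the robot, and variables do not carry over. Pictures are saved under pics/ and viewed, at most 10 in all, crops included, and the job is handed in when it is done.

Besides the shell and the picture viewer there is one more tool, called as a command line: name --argument value ..., lists and objects as JSON in quotes. carry_out: Moves the arm, as the interface text tells. Its arguments: {"type":"object","properties":{"plan":{"type":"array","items":{"type":"array","items":{"type":"array","items":{"type":"number"}}}}},"required":["plan"]}

```bash
mkdir -p pics; cat > h.py <<'E'
import numpy as np, cv2, pickle
from bench import get_obs, camera, hand_in
def grab(n):
    c=camera(n); pickle.dump(c,open(f'{n}.pkl','wb')); return c
def load(n): return pickle.load(open(f'{n}.pkl','rb'))
def world(c):
    h,w=c['z_map'].shape; K=c['camera_matrix']
    u,v=np.meshgrid(np.arange(w),np.arange(h))
    d=np.array([c['k1'],0,0,0,0],float)
    p=cv2.undistortPoints(np.stack([u,v],-1).reshape(-1,1,2).astype(np.float64),K,d).reshape(h,w,2)
    z=c['z_map']; P=np.stack([p[...,0]*z,-p[...,1]*z,-z,np.ones_like(z)],-1)
    W=(P@c['cam_to_world'].T)[...,:3]; W[z<=0]=np.nan; return W
def proj(c,X):
    X=np.atleast_2d(X); p=(np.linalg.inv(c['cam_to_world'])@np.c_[X,np.ones(len(X))].T).T[:,:3]*[1,-1,-1]
    return cv2.projectPoints(p.reshape(-1,1,3),np.zeros(3),np.zeros(3),c['camera_matrix'],np.array([c['k1'],0,0,0,0],float))[0].reshape(-1,2)
E
python3 - <<'E'
from h import *
o=get_obs(); print({k:np.round(v,3) for k,v in o.items()})
ims=[]
for n in ['scene','side']:
    c=grab(n); cv2.imwrite(f'pics/{n}0.png',c['pixels'][...,::-1])
    print(n,c['k1'],np.round(c['cam_to_world'],2).tolist())
E
```

```text
{'time_s': np.float64(0.0), 'q': array([ 1.112,  0.182,  1.608,  0.   ,  1.354, -0.206]), 'dq': array([ 0.002, -0.001, -0.002,  0.001, -0.002,  0.001]), 'joint_efforts': array([-2.0000e-03, -4.4486e+01, -3.5134e+01, -0.0000e+00,  9.0000e-03,
       -0.0000e+00]), 'eef_pos': array([0.144, 0.556, 0.23 ]), 'eef_rot': array([-0.   ,  0.126,  0.992, -0.001]), 'wrist_force': array([-0.306,  0.647, -0.233]), 'torque': array([-0.081, -0.038,  0.036]), 'grasp_force': np.float64(0.0), 'opening': np.float64(1.0)}
scene -0.10765100766035522 [[-0.25, -0.7, 0.67, 1.41], [0.97, -0.17, 0.18, 0.28], [-0.01, 0.7, 0.72, 0.99], [0.0, 0.0, 0.0, 1.0]]
side -0.07931525612557047 [[1.0, 0.05, -0.07, 0.44], [-0.09, 0.64, -0.76, -0.96], [0.01, 0.77, 0.64, 0.89], [0.0, 0.0, 0.0, 1.0]]
```

View pics/scene0.png

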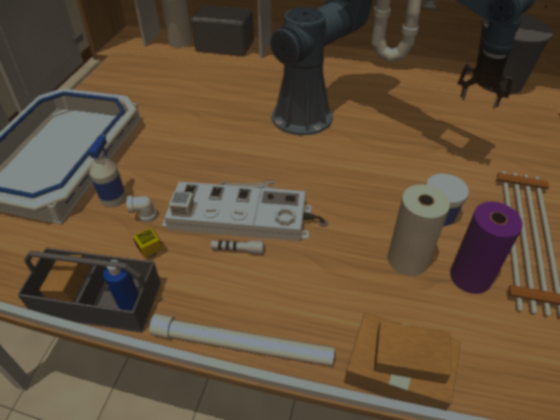

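View pics/side0.png

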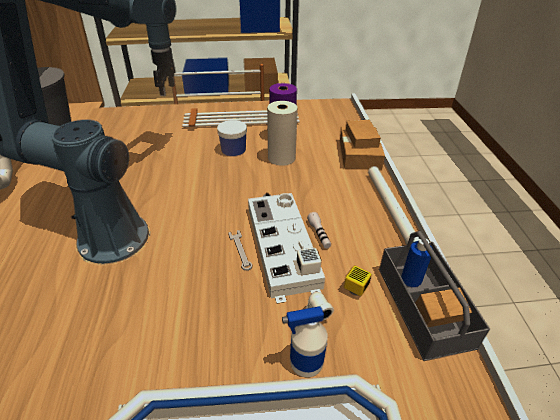

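Scene view: the block spans about (168,185)–(308,235), with the dehumidifier at (181,203) at the end away from the trip unit. In the side view it is at (309,260), next to the rocker at (281,270). Next I fit the block's pose.

```bash
cat > fit.py <<'E'
from h import *
import sys
def topmask(c):
    W=world(c); m=(abs(W[...,2]-.05)<.008)&(W[...,0]>.35)&(W[...,0]<.8)&(abs(W[...,1])<.45)
    n,l,s,_=cv2.connectedComponentsWithStats(m.astype(np.uint8)); k=1+np.argmax(s[1:,4]); return W,l==k
if __name__=='__main__':
    for n in ['scene','side']:
        c=load(n); W,m=topmask(c); P=W[m]
        (cx,cy),(a,b),ang=cv2.minAreaRect(P[:,:2].astype(np.float32)*1000)
        print(n,m.sum(),'z',np.median(P[:,2]),cx,cy,a,b,ang)
        # dehumidifier / tall stuff
        t=(W[...,2]>.09)&(W[...,2]<.106)&(np.hypot(W[...,0]-cx/1000,W[...,1]-cy/1000)<.2)
        print('tall',t.sum(),np.nanmedian(W[t],0), np.nanmin(W[t],0),np.nanmax(W[t],0))
E
python3 fit.py
```

```text
scene 4213 z 0.05075950174266486 533.78759765625 -77.93904113769531 160.0304412841797 380.4101257324219 7.474827289581299
tall 320 [ 0.5975863  -0.21194221  0.09867955] [ 0.56211071 -0.24388682  0.09020974] [ 0.62591542 -0.18388378  0.10364077]
side 3653 z 0.05080348037590843 532.2645263671875 -75.19245910644531 151.06716918945312 387.61187744140625 7.442224502563477
tall 347 [ 0.58961305 -0.22089389  0.09837273] [ 0.56047643 -0.24585276  0.09000209] [ 0.62138094 -0.18627983  0.10419914]
```

```bash
cat >> h.py <<'E'
FE={'ra':(-38,15,9),'rb':(-38,-65,9),'rc':(-38,-145,9),'test':(-38,93,8),'reset':(-38,150,4),'dh':(40,-145,49)}
def tow(p,x,y,yaw):
    p=np.atleast_2d(p)/1000.; c,s=np.cos(yaw),np.sin(yaw)
    return np.c_[x+c*p[:,0]-s*p[:,1],y+s*p[:,0]+c*p[:,1],.05+p[:,2]]
E
python3 - <<'E'
from h import *
B=(.533,-.0766,.130)
out=[]
for n in ['scene','side']:
    c=load(n); W=world(c); g=c['pixels'].max(-1)
    x=(W[...,0]-B[0]);y=W[...,1]-B[1]; cs,sn=np.cos(B[2]),np.sin(B[2]); bx=(cs*x+sn*y)*1000; by=(-sn*x+cs*y)*1000
    med=np.median(g[(abs(bx)<70)&(abs(by)<180)&(abs(W[...,2]-.05)<.005)])
    m=((g<med*.45)&(abs(bx+38)<26)&(abs(by)<185)).astype(np.uint8)
    k,l,s,ce=cv2.connectedComponentsWithStats(m)
    for i in range(1,k):
        if s[i,4]>8: q=l==i; print(n,s[i,4],'px',ce[i].round(1),'blk',bx[q].mean().round(1),by[q].mean().round(1),(np.nanmean(W[q][:,2])*1000).round(1),'dx',np.ptp(bx[q]).round(),np.ptp(by[q]).round())
    # straight edges
    t=(W[...,2]>.085)&(W[...,2]<.106)&(abs(bx)<90)&(abs(by)<190); print('dh blk',np.percentile(bx[t],[2,50,98]),np.percentile(by[t],[2,50,98]))
    im=c['pixels'][...,::-1]; p=proj(c,tow(list(FE.values()),*B)); print(p.round(1).tolist())
    u0,v0=(p.mean(0)-[70,60]).astype(int); cr=cv2.resize(im[v0:v0+120,u0:u0+140],None,fx=5,fy=5,interpolation=cv2.INTER_CUBIC)
    co=proj(c,tow([(-75,-190,0),(75,-190,0),(75,190,0),(-75,190,0)],*B))
    cv2.polylines(cr,[((co-[u0,v0]+.5)*5).astype(np.int32)],True,(0,0,255),1)
    for q in (p-[u0,v0]+.5)*5: cv2.drawMarker(cr,(int(q[0]),int(q[1])),(0,255,0),0,12,1)
    out.append(cr[:, :])
for n,o in zip('ab',out): cv2.imwrite(f'pics/ov_{n}.png',o)
E
```

```text
scene 38 px [190.2 188.4] blk -38.3 -142.2 60.2 dx 25.0 23.0
scene 53 px [216.2 191.5] blk -32.9 -63.3 60.7 dx 34.0 23.0
scene 58 px [243.2 193.5] blk -32.9 15.9 60.7 dx 37.0 22.0
scene 23 px [270.  196.2] blk -33.3 93.5 57.7 dx 17.0 12.0
scene 49 px [290.  198.2] blk -34.5 150.9 54.5 dx 20.0 26.0
dh blk [15.92691316 48.6608929  69.98204641] [-170.26069586 -142.24558134 -116.83260025]
[[243.2, 192.7], [216.0, 190.7], [189.3, 188.7], [270.0, 194.9], [289.8, 197.4], [180.2, 197.4]]
side 49 px [260.6 203.8] blk -39.2 148.4 54.2 dx 23.0 41.0
side 32 px [263.7 214.6] blk -39.6 92.3 55.4 dx 20.0 24.0
side 86 px [268.5 230.9] blk -40.4 11.9 58.7 dx 40.0 31.0
side 100 px [274.  249.6] blk -40.4 -67.9 58.5 dx 39.0 29.0
side 114 px [280.3 270. ] blk -39.5 -146.8 58.4 dx 45.0 32.0
dh blk [11.09150732 36.8351366  65.64246058] [-172.85702592 -151.88601318 -120.69226006]
[[269.0, 230.0], [274.6, 248.7], [280.7, 269.3], [264.1, 213.7], [260.9, 203.5], [309.2, 254.7]]
```

View pics/ov_b.png

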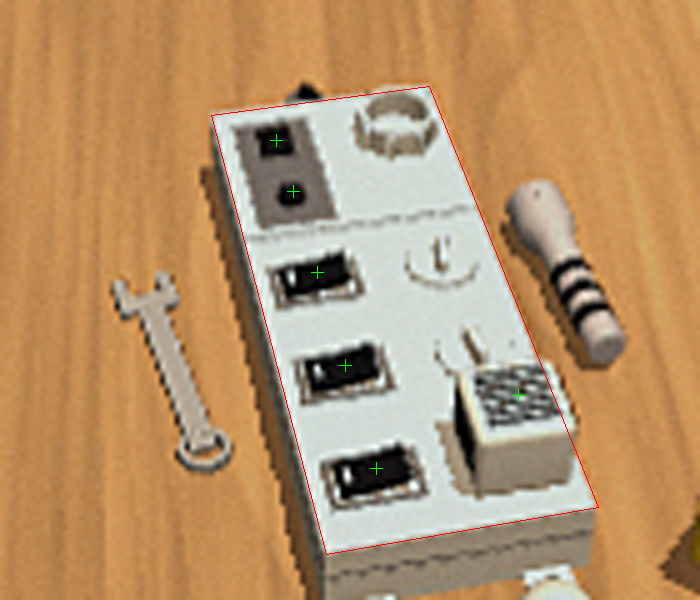

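carry_out --plan '[[[0.02, -0.037, 0, 0, 0, 0.05, 0], [0.04, -0.073, 0, 0, 0, 0.1, 0], [0.059, -0.11, 0, 0, 0, 0.15, 0], [0.079, -0.146, 0, 0, 0, 0.2, 0], [0.099, -0.183, 0, 0, 0, 0.25, 0]]]'

```text
time_s: 0.52
eef_pos: [0.2427, 0.3723, 0.2308]
eef_rot: [-0.0, -0.0, 1.0, -0.0]
wrist_force: [0.8, -0.3, 0.4]
opening: 0.302
grasp_force: 0.0
```

Side overlay: the projected outline and crosses land on the block's edges and on all three rockers, the button and the key. The dehumidifier is in socket c, so rocker c is the one to press.

carry_out --plan '[[[0.018, -0.0373, 0, 0, 0, 0.03, 0], [0.036, -0.0746, 0, 0, 0, 0.06, 0], [0.054, -0.112, 0, 0, 0, 0.09, 0], [0.072, -0.149, 0, 0, 0, 0.12, 0], [0.09, -0.186, 0, 0, 0, 0.133, 0]]]'

```text
time_s: 0.93
eef_pos: [0.3327, 0.1863, 0.2312]
eef_rot: [0.0, -0.066, 0.998, 0.0]
wrist_force: [1.5, 0.5, -0.6]
opening: -0.001
grasp_force: 0.0
```

carry_out --plan '[[[0.018, -0.0373, 0, 0, 0, 0, 0], [0.036, -0.0746, 0, 0, 0, 0, 0], [0.054, -0.112, 0, 0, 0, 0, 0], [0.072, -0.149, 0, 0, 0, 0, 0], [0.09, -0.186, 0, 0, 0, 0, 0]]]'

```text
time_s: 1.35
eef_pos: [0.4229, -0.0, 0.2312]
eef_rot: [0.0, -0.065, 0.998, 0.0]
wrist_force: [0.1, 0.1, 0.5]
opening: 0.004
grasp_force: 0.0
```

carry_out --plan '[[[0.018, -0.0373, -0.004, 0, 0, 0, 0], [0.036, -0.0746, -0.01, 0, 0, 0, 0], [0.054, -0.112, -0.02, 0, 0, 0, 0], [0.072, -0.149, -0.03, 0, 0, 0, 0], [0.09, -0.186, -0.04, 0, 0, 0, 0]]]'

```text
time_s: 1.77
eef_pos: [0.5118, -0.1837, 0.191]
eef_rot: [-0.0, -0.065, 0.998, 0.0]
wrist_force: [-0.1, 0.1, 0.4]
opening: 0.001
grasp_force: 0.0
```

```bash
cat > wr.py <<'E'
from h import *
import sys
B=(.533,-.0766,.130)
o=get_obs(); print(o['eef_pos'].round(4),o['eef_rot'].round(3),o['q'].round(2),o['opening'])
c=grab('wrist'); im=c['pixels'][...,::-1].copy(); cv2.imwrite('pics/_raw.png',im)
for q in proj(c,tow(list(FE.values()),*B)): 
    if abs(q).max()<3000: cv2.drawMarker(im,(int(q[0]),int(q[1])),(0,255,0),0,14,1)
cv2.imwrite(f'pics/{sys.argv[1]}.png',im)
E
python3 wr.py w1
```

```text
[ 0.5118 -0.1837  0.191 ] [-0.    -0.065  0.998  0.   ] [-0.56  0.15  1.73  0.    1.26 -2.26] 0.0005644692712033548
```

View pics/w1.png

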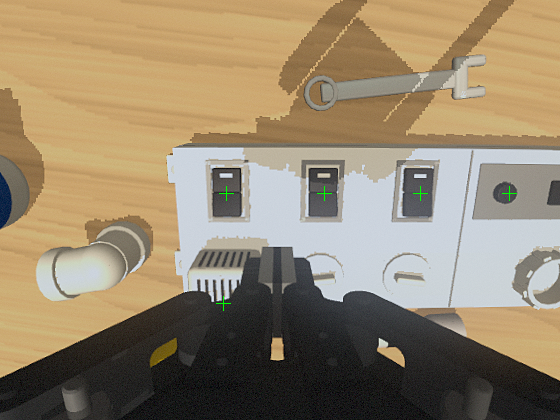

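Wrist view: rocker c is centred at (227,192), and its mark is within about 1 mm. The dehumidifier is at (220,270), and the finger linkages spread along y, clear of it. I move above the socket-side end of rocker c.

carry_out --plan '[[[0.01, -0.025, 0, 0, 0, 0, 0], [0.017, -0.04, -0.02, 0, 0, 0, 0], [0.017, -0.04, -0.06, 0, 0, 0, 0], [0.017, -0.04, -0.1, 0, 0, 0, 0], [0.017, -0.04, -0.121, 0, 0, 0, 0]]]'

```text
time_s: 2.23
eef_pos: [0.5258, -0.2203, 0.0659]
eef_rot: [-0.003, -0.065, 0.998, 0.002]
wrist_force: [-1.5, 0.2, -0.8]
opening: -0.004
grasp_force: 0.0
```

carry_out --plan '[[[0, 0, -0.002, 0, 0, 0, 0], [0, 0, -0.004, 0, 0, 0, 0], [0, 0, -0.006, 0, 0, 0, 0], [0, 0, -0.008, 0, 0, 0, 0], [0, 0, -0.008, 0, 0, 0, 0]]]'

```text
time_s: 2.65
eef_pos: [0.5295, -0.2222, 0.0644]
eef_rot: [0.001, -0.065, 0.998, -0.001]
wrist_force: [0.5, 0.7, -0.1]
opening: -0.004
grasp_force: 0.0
```

carry_out --plan '[[[0, -0.001, -0.001, 0, 0, 0, 0], [0, -0.001, -0.002, 0, 0, 0, 0], [0, -0.001, -0.003, 0, 0, 0, 0], [0, -0.001, -0.003, 0, 0, 0, 0], [0, -0.001, -0.003, 0, 0, 0, 0]]]'

```text
time_s: 3.07
eef_pos: [0.5295, -0.2232, 0.0609]
eef_rot: [0.001, -0.065, 0.998, -0.001]
wrist_force: [0.9, -0.1, 1.8]
opening: 0.0
grasp_force: 1.0
```

carry_out --plan '[[[0, 0, -0.001, 0, 0, 0, 0], [0, 0, -0.002, 0, 0, 0, 0], [0, 0, -0.003, 0, 0, 0, 0], [0, 0, -0.003, 0, 0, 0, 0], [0, 0, -0.003, 0, 0, 0, 0]]]'

```text
time_s: 3.48
eef_pos: [0.5285, -0.2229, 0.0581]
eef_rot: [-0.0, -0.065, 0.998, -0.0]
wrist_force: [-3.3, 2.3, 13.4]
opening: -0.004
grasp_force: 6.2
```

carry_out --plan '[[[0, 0, 0.02, 0, 0, 0, 0], [-0.005, 0.02, 0.05, 0, 0, 0, 0], [-0.01, 0.04, 0.08, 0, 0, 0, 0], [-0.01, 0.04, 0.1, 0, 0, 0, 0], [-0.01, 0.04, 0.1, 0, 0, 0, 0]]]'

```text
time_s: 3.9
eef_pos: [0.5203, -0.1831, 0.1612]
eef_rot: [0.002, -0.066, 0.998, -0.002]
wrist_force: [0.6, -0.9, 0.5]
opening: 0.004
grasp_force: 0.0
```

```bash
cat > st.py <<'E'
from h import *
B=(.533,-.0766,.130)
print(get_obs()['eef_pos'].round(4))
c=grab('wrist'); W=world(c); x=W[...,0]-B[0];y=W[...,1]-B[1]; cs,sn=np.cos(B[2]),np.sin(B[2])
bx=(cs*x+sn*y)*1000; by=(-sn*x+cs*y)*1000; z=W[...,2]*1000-50
for k,(fx,fy,_) in FE.items():
    if k=='dh': continue
    r=[]
    for lo in ((-18,-14),(-10,-6),(-2,2),(6,10),(14,18)):
        m=(abs(by-fy)<8)&(bx-fx>lo[0])&(bx-fx<lo[1])&(z<30); r.append((int(m.sum()),round(float(np.median(z[m])),1) if m.any() else None))
    print(k,r)
t=(z>40)&(z<56)&(abs(bx-40)<40)&(abs(by+145)<40); print('dh',t.sum(),bx[t].mean() if t.any() else 0,by[t].mean() if t.any() else 0)
E
python3 st.py
```

```text
[ 0.5203 -0.1831  0.1612]
ra [(104, 5.9), (115, 6.8), (116, 7.4), (117, 9.4), (114, 11.2)]
rb [(129, 6.0), (121, 6.6), (125, 7.5), (121, 9.4), (120, 11.2)]
rc [(116, 11.4), (110, 9.5), (108, 7.7), (107, 6.7), (102, 6.1)]
test [(103, -0.5), (127, 0.6), (97, 6.4), (79, 5.9), (91, -0.3)]
reset [(0, None), (0, None), (0, None), (0, None), (0, None)]
dh 1382 17.523393836918338 -150.12869370075623
```

carry_out --plan '[[[-0.0074, 0.039, 0, 0, 0, 0, 0], [-0.0148, 0.078, 0, 0, 0, 0, 0], [-0.022, 0.116, 0, 0, 0, 0, 0], [-0.03, 0.155, -0.005, 0, 0, 0, 0], [-0.037, 0.194, -0.01, 0, 0, 0, 0]]]'

```text
time_s: 4.37
eef_pos: [0.4797, 0.0125, 0.145]
eef_rot: [-0.001, -0.064, 0.998, 0.0]
wrist_force: [-0.4, 1.0, 0.4]
opening: -0.002
grasp_force: 0.0
```

carry_out --plan '[[[0, 0, -0.03, 0, 0, 0, 0], [0, 0, -0.06, 0, 0, 0, 0], [0, 0, -0.08, 0, 0, 0, 0], [0, 0, -0.085, 0, 0, 0, 0], [0, 0, -0.085, 0, 0, 0, 0]]]'

```text
time_s: 4.78
eef_pos: [0.4789, 0.0116, 0.0591]
eef_rot: [-0.003, -0.065, 0.998, 0.001]
wrist_force: [-1.0, -0.3, -0.1]
opening: 0.0
grasp_force: 0.0
```

carry_out --plan '[[[0.002, 0, 0, 0, 0, 0, 0], [0.002, 0, 0, 0, 0, 0, 0], [0.002, 0, -0.002, 0, 0, 0, 0], [0.002, 0, -0.002, 0, 0, 0, 0], [0.002, 0, -0.002, 0, 0, 0, 0]]]'

```text
time_s: 5.2
eef_pos: [0.4841, 0.0111, 0.0606]
eef_rot: [0.001, -0.065, 0.998, -0.0]
wrist_force: [-0.5, -0.6, 0.3]
opening: -0.0
grasp_force: 0.0
```

carry_out --plan '[[[0, 0, -0.002, 0, 0, 0, 0], [0, 0, -0.004, 0, 0, 0, 0], [0, 0, -0.006, 0, 0, 0, 0], [0, 0, -0.007, 0, 0, 0, 0], [0, 0, -0.007, 0, 0, 0, 0]]]'

```text
time_s: 5.62
eef_pos: [0.4841, 0.0112, 0.0531]
eef_rot: [0.001, -0.065, 0.998, -0.0]
wrist_force: [0.4, 0.1, 2.6]
opening: 0.001
grasp_force: 1.6
```

carry_out --plan '[[[0, 0, 0, 0, 0, 0, 0], [0, 0, -0.001, 0, 0, 0, 0], [0, 0, -0.001, 0, 0, 0, 0], [0, 0, -0.001, 0, 0, 0, 0], [0, 0, -0.001, 0, 0, 0, 0]]]'

```text
time_s: 6.03
eef_pos: [0.484, 0.0112, 0.0521]
eef_rot: [0.001, -0.065, 0.998, -0.0]
wrist_force: [2.8, -0.6, 3.9]
opening: 0.002
grasp_force: 1.8
```

```bash
python3 st.py; python3 -c "
from h import *
print(get_obs()['wrist_force'])"
```

```text
[0.484  0.0112 0.0521]
ra [(323, 5.8), (309, 6.6), (323, 7.4), (309, 9.3), (295, 11.1)]
rb [(0, None), (0, None), (0, None), (0, None), (0, None)]
rc [(0, None), (0, None), (0, None), (0, None), (0, None)]
test [(311, -0.6), (1006, 15.0), (0, None), (0, None), (0, None)]
reset [(301, -0.6), (335, 8.4), (306, 8.6), (293, 8.6), (126, -0.4)]
dh 0 0 0
[ 2.58764028 -0.96474345  3.39009108]
```

carry_out --plan '[[[0, 0, -0.001, 0, 0, 0, 0], [0, 0, -0.001, 0, 0, 0, 0], [0, 0, -0.001, 0, 0, 0, 0], [0, 0, 0.01, 0, 0, 0, 0], [0, 0, 0.035, 0, 0, 0, 0]]]'

```text
time_s: 6.5
eef_pos: [0.4799, 0.0122, 0.0843]
eef_rot: [-0.004, -0.065, 0.998, 0.001]
wrist_force: [0.5, 1.5, -0.3]
opening: 0.001
grasp_force: 0.0
```

carry_out --plan '[[[0, 0, 0.02, 0, 0, 0, 0], [0, 0, 0.04, 0, 0, 0, 0], [0, 0, 0.05, 0, 0, 0, 0], [0, 0, 0.05, 0, 0, 0, 0], [0, 0, 0.05, 0, 0, 0, 0]]]'

```text
time_s: 6.92
eef_pos: [0.4831, 0.0115, 0.1365]
eef_rot: [-0.0, -0.065, 0.998, 0.0]
wrist_force: [-0.8, 0.9, 0.8]
opening: 0.004
grasp_force: 0.0
```

```bash
python3 st.py; python3 - <<'E'
from h import *
im=load('wrist')['pixels'][...,::-1]; cv2.imwrite('pics/w2.png',im)
E
```

```text
[0.4831 0.0115 0.1365]
ra [(139, 5.8), (137, 6.6), (139, 7.3), (140, 9.2), (135, 11.0)]
rb [(128, 5.9), (125, 6.4), (132, 7.3), (127, 9.3), (126, 11.1)]
rc [(0, None), (0, None), (0, None), (0, None), (0, None)]
test [(132, -0.5), (169, 0.0), (130, 6.6), (80, 6.3), (114, -0.5)]
reset [(124, -0.5), (157, 8.5), (132, 8.7), (137, 8.8), (92, -0.5)]
dh 0 0 0
```

View pics/w2.png

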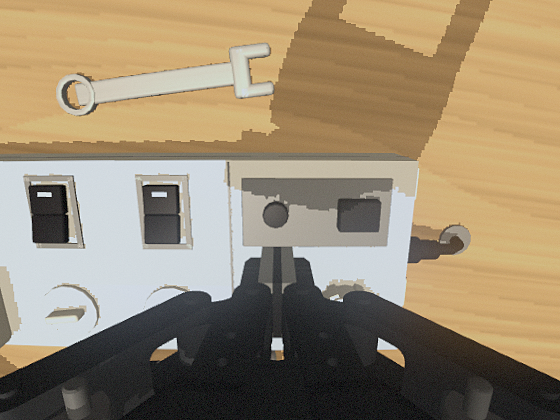

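Wrist view: the button at (275,214) is free again. The reset key at (358,215) stands about 10 mm above the block's top, so it is tripped. Next I press it back down.

carry_out --plan '[[[-0.004, 0.03, 0, 0, 0, 0, 0], [-0.0074, 0.0565, -0.01, 0, 0, 0, 0], [-0.0074, 0.0565, -0.04, 0, 0, 0, 0], [-0.0074, 0.0565, -0.06, 0, 0, 0, 0], [-0.0074, 0.0565, -0.066, 0, 0, 0, 0]]]'

```text
time_s: 7.38
eef_pos: [0.472, 0.0687, 0.0663]
eef_rot: [-0.004, -0.066, 0.998, 0.001]
wrist_force: [-0.1, 0.1, -0.3]
opening: -0.005
grasp_force: 0.0
```

carry_out --plan '[[[0, 0, 0, 0, 0, 0, 0], [0, 0, -0.002, 0, 0, 0, 0], [0, 0, -0.005, 0, 0, 0, 0], [0, 0, -0.008, 0, 0, 0, 0], [0, 0, -0.01, 0, 0, 0, 0]]]'

```text
time_s: 7.8
eef_pos: [0.4768, 0.0676, 0.0614]
eef_rot: [0.001, -0.065, 0.998, -0.0]
wrist_force: [-0.2, 0.8, 0.2]
opening: -0.003
grasp_force: 0.0
```

carry_out --plan '[[[0, 0, -0.001, 0, 0, 0, 0], [0, 0, -0.003, 0, 0, 0, 0], [0, 0, -0.004, 0, 0, 0, 0], [0, 0, -0.005, 0, 0, 0, 0], [0, 0, -0.005, 0, 0, 0, 0]]]'

```text
time_s: 8.22
eef_pos: [0.476, 0.0678, 0.0557]
eef_rot: [-0.0, -0.065, 0.998, 0.0]
wrist_force: [-0.8, -0.1, 0.3]
opening: -0.001
grasp_force: 0.0
```

carry_out --plan '[[[0, 0, -0.001, 0, 0, 0, 0], [0, 0, -0.002, 0, 0, 0, 0], [0, 0, -0.002, 0, 0, 0, 0], [0, 0, -0.002, 0, 0, 0, 0], [0, 0, -0.002, 0, 0, 0, 0]]]'

```text
time_s: 8.63
eef_pos: [0.4762, 0.0678, 0.054]
eef_rot: [0.0, -0.065, 0.998, 0.0]
wrist_force: [-0.6, 0.8, 1.5]
opening: 0.001
grasp_force: 0.9
```

carry_out --plan '[[[0, 0, 0.03, 0, 0, 0, 0], [0, 0, 0.06, 0, 0, 0, 0], [0.005, -0.035, 0.08, 0, 0, 0, 0], [0.01, -0.07, 0.09, 0, 0, 0, 0], [0.01, -0.07, 0.09, 0, 0, 0, 0]]]'

```text
time_s: 9.05
eef_pos: [0.4894, -0.0071, 0.1474]
eef_rot: [0.003, -0.064, 0.998, -0.002]
wrist_force: [0.8, -0.3, 0.5]
opening: 0.001
grasp_force: 0.0
```

```bash
python3 st.py
```

```text
[ 0.4894 -0.0071  0.1474]
ra [(134, 5.7), (125, 6.7), (130, 7.5), (133, 9.2), (134, 11.1)]
rb [(120, 5.7), (117, 6.6), (123, 7.5), (116, 9.1), (119, 11.0)]
rc [(0, None), (0, None), (1, -2.5), (0, None), (0, None)]
test [(130, -0.4), (162, 0.0), (119, 6.6), (80, 6.2), (110, -0.4)]
reset [(122, -0.5), (134, 2.5), (111, 2.4), (117, 2.5), (110, -0.3)]
dh 350 51.728187434228175 -119.07990810787813
```

The key is latched at about 4 mm. Now the robot-side end of rocker c.

carry_out --plan '[[[0.0025, -0.04, 0, 0, 0, 0, 0], [0.005, -0.08, 0, 0, 0, 0, 0], [0.0075, -0.12, 0, 0, 0, 0, 0], [0.01, -0.16, 0, 0, 0, 0, 0], [0.012, -0.2, 0, 0, 0, 0, 0]]]'

```text
time_s: 9.52
eef_pos: [0.4976, -0.2027, 0.1429]
eef_rot: [-0.001, -0.065, 0.998, 0.001]
wrist_force: [0.6, 0.2, -0.2]
opening: 0.001
grasp_force: 0.0
```

carry_out --plan '[[[0.001, -0.025, -0.01, 0, 0, 0, 0], [0.001, -0.025, -0.03, 0, 0, 0, 0], [0.001, -0.025, -0.055, 0, 0, 0, 0], [0.001, -0.025, -0.07, 0, 0, 0, 0], [0.001, -0.025, -0.074, 0, 0, 0, 0]]]'

```text
time_s: 9.93
eef_pos: [0.4966, -0.2247, 0.0658]
eef_rot: [-0.003, -0.065, 0.998, 0.003]
wrist_force: [-0.6, 0.7, -0.2]
opening: 0.001
grasp_force: 0.0
```

carry_out --plan '[[[0, 0, 0, 0, 0, 0, 0], [0, 0, -0.002, 0, 0, 0, 0], [0, 0, -0.004, 0, 0, 0, 0], [0, 0, -0.006, 0, 0, 0, 0], [0, 0, -0.006, 0, 0, 0, 0]]]'

```text
time_s: 10.35
eef_pos: [0.4995, -0.2272, 0.0644]
eef_rot: [0.0, -0.065, 0.998, -0.0]
wrist_force: [-0.1, -0.7, -1.2]
opening: -0.003
grasp_force: 0.0
```

carry_out --plan '[[[0, 0, -0.001, 0, 0, 0, 0], [0, 0, -0.002, 0, 0, 0, 0], [0, 0, -0.003, 0, 0, 0, 0], [0, 0, -0.004, 0, 0, 0, 0], [0, 0, -0.004, 0, 0, 0, 0]]]'

```text
time_s: 10.77
eef_pos: [0.4992, -0.2272, 0.0599]
eef_rot: [0.0, -0.065, 0.998, -0.0]
wrist_force: [-0.0, 0.3, -0.5]
opening: 0.001
grasp_force: 0.0
```

carry_out --plan '[[[0, 0, -0.001, 0, 0, 0, 0], [0, 0, -0.002, 0, 0, 0, 0], [0, 0, -0.002, 0, 0, 0, 0], [0, 0, -0.002, 0, 0, 0, 0], [0, 0, -0.002, 0, 0, 0, 0]]]'

```text
time_s: 11.18
eef_pos: [0.4994, -0.2272, 0.0583]
eef_rot: [0.0, -0.065, 0.998, -0.0]
wrist_force: [-0.9, 0.7, 4.5]
opening: 0.0
grasp_force: 2.7
```

carry_out --plan '[[[0, 0, 0.02, 0, 0, 0, 0], [0, 0.01, 0.05, 0, 0, 0, 0], [0.01, 0.03, 0.08, 0, 0, 0, 0], [0.02, 0.04, 0.11, 0, 0, 0, 0], [0.02, 0.04, 0.12, 0, 0, 0, 0]]]'

```text
time_s: 11.6
eef_pos: [0.5224, -0.1866, 0.1826]
eef_rot: [0.003, -0.066, 0.998, -0.002]
wrist_force: [1.1, 0.6, 0.6]
opening: 0.002
grasp_force: 0.0
```

```bash
python3 st.py; python3 - <<'E'
from h import *
im=load('wrist')['pixels'][...,::-1]; cv2.imwrite('pics/w3.png',im)
E
```

```text
[ 0.5224 -0.1866  0.1826]
ra [(106, 6.0), (101, 6.8), (102, 7.5), (96, 9.5), (99, 11.4)]
rb [(103, 5.9), (101, 6.6), (104, 7.6), (105, 9.4), (100, 11.3)]
rc [(109, 6.0), (103, 6.7), (102, 7.2), (104, 9.5), (102, 11.3)]
test [(86, -0.5), (106, 0.1), (88, 6.5), (62, 5.5), (86, -0.4)]
reset [(0, None), (0, None), (0, None), (0, None), (0, None)]
dh 1926 23.901192046284958 -153.02542181357134
```

View pics/w3.png

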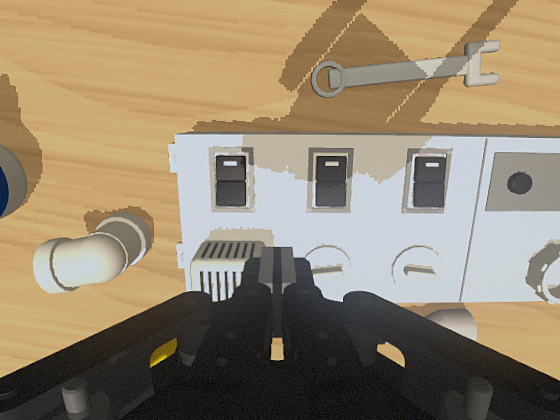

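The last view shows all three rockers on, at (231,180), (330,180) and (429,180). The dehumidifier is still in its socket at (225,270), and the arm is clear of everything. I let the arm settle, then hand in.

carry_out --plan '[[[0, 0, 0.02, 0, 0, 0, 0], [0, 0, 0.03, 0, 0, 0, 0], [0, 0, 0.03, 0, 0, 0, 0], [0, 0, 0.03, 0, 0, 0, 0], [0, 0, 0.03, 0, 0, 0, 0]]]'

```text
time_s: 12.07
eef_pos: [0.5183, -0.1871, 0.2062]
eef_rot: [-0.001, -0.065, 0.998, 0.001]
wrist_force: [0.1, 0.4, -0.0]
opening: 0.003
grasp_force: 0.0
```

```bash
python3 -c "
from bench import hand_in
print(hand_in())"
```

```text
the job is handed in; nothing more can be done
None
```

I did the safety test in order and handed it in at about 12 s: rocker c (the dehumidifier's) off, test button pressed until the reset key popped up, key pressed back down and latched, rocker c back on; depth readings confirmed each step, the other two rockers stayed on, and no result came back from the judging.

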